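# Stand the oil cooler up and slide it to the end stop

## Task

The finned oil cooler has been left leaning on the rim of the clutch basket. Without gripping or lifting anything, push its top away from you with the fingers until it stands upright on its feet, then push on its right-hand end and slide it lengthwise, still standing, until its left-hand end rests against the rubber pad of the small steel end stop. Leave the clutch basket, the starter motor, the springs and the wrench where they are.

Things in the scene. Friction and masses are not known exactly. Their poses are not given: they have to be found in the camera images.
- oil_cooler: Finned metal oil cooler, 0.7 to 1 kg, 350 mm long (y), 135 tall (z, up when standing), on feet 50 mm deep (x -25 to 25). Origin: centre of underside. Mass centre 67 mm up. Plain +x face looks to the robot; bosses on the other. Starts leaning about 40 degrees toward the robot on the basket's rim; leaning less than 20 it tips onto its feet by itself; pushed on, it topples the other way.
- cooler_header (a point): Middle of the plain (robot-side) face of the cooler's top header tank: x = +16, z = 112 mm. The tank is 32 mm thick, z 101 to 123 mm; the fins below are 28 mm thick. Two ports, 21 mm wide, rise to z = 135 at y = -100 and +100. Its upper edge is about 100 mm above the table at the start, over the basket. A level push of about 3 N here raises the cooler.
- cooler_heel (a point): Middle of the robot-side bottom edge of the cooler's feet (x = +25, z = 0 mm): the line along the cooler's y on which it stands while leaning and about which it tips up without sliding.
- cooler_free_end (a point): Middle of the outer face of the cooler's right-hand end plate (y = +175 mm, 50 mm above the underside), the end to push on; 30 mm wide, 108 mm tall. The cooler's -y axis points from here to the stop. Standing, the cooler slides lengthwise at about 5 N.
- cooler_stop_end (a point): Middle of the outer face of the cooler's other end plate, on the left (y = -175 mm, 50 mm above the underside): the end that must come to rest against the stop.
- stop_face (a point): Centre of the rubber pad's face, 50 mm above the table, on the end stop: a dark steel angle bracket fixed to the table left of the cooler, 90 mm wide (x), 70 tall, 74 deep. The pad is 70 mm wide, 12 to 62 mm above the table. It looks along the point's -y axis toward the cooler's left-hand end, which stands 45 to 130 mm before it at the start.
- basket: Clutch basket, a loose round metal drum with a gear ring, 178 mm across and 69 mm tall, 0.95 kg, standing on the table on the robot side of the cooler, which leans over its rim. Origin: centre of its underside. To be left in place.
- starter_motor: Starter motor lying beyond the cooler, 66 x 133 x 69 mm, long along its y. Origin: centre of its underside. To be left alone.
- spring_a: Clutch spring lying, 19 x 34 x 20 mm, left of the basket. Origin: centre of its underside. To be left alone.
- spring_b: A second clutch spring like it beside the first. To be left alone.
- wrench: Combination wrench lying flat right of the basket, 23 x 167 x 8 mm, long along its y. Origin: centre of its underside. To be left alone.
Mind the look-alikes: they are no part of the job. There is more than one size of the part that bears stop_face; the job needs the smaller.

How it is judged (in metres and radians):
On the way, in this order (a step that is already met when the one before it is completed fails the run):
1. the cooler stands upright on its feet, still clear of the stop (angle between oil_cooler's own z axis and vertical below 0.06 rad and height (world z) of oil_cooler below 0.006 m and y of cooler_stop_end in the frame of stop_face below -0.02 m), for 0.3 s.
2. its left-hand end has been slid against the stop (angle between oil_cooler's own z axis and vertical below 0.06 rad and y of cooler_stop_end in the frame of stop_face above -0.006 m), for 0.1 s.
At the end, for the whole second after the job is handed in: The cooler stands upright on its feet (within 0.06 rad), at rest, its left-hand end within 6 mm of the stop's rubber pad and no more than 40 mm sideways of the pad's middle (all of step 2 and height (world z) of oil_cooler below 0.006 m and y of cooler_stop_end in the frame of stop_face below 0.006 m and x of cooler_stop_end in the frame of stop_face between -0.04 and 0.04 m and linear speed of oil_cooler below 0.02 m/s); the robot touches nothing.
It fails at once if the cooler is lifted off the table (height (world z) of oil_cooler above 0.035 m or (angle between oil_cooler's own z axis and vertical below 0.3 rad and height (world z) of oil_cooler above 0.018 m)).
It fails at once if the cooler falls flat (angle between oil_cooler's own z axis and vertical above 1.1 rad).
It fails at once if the cooler is taken between the fingers (x of the grasp point in the frame of oil_cooler between -0.012 and 0.012 m and y of the grasp point in the frame of oil_cooler between -0.172 and 0.172 m and z of the grasp point in the frame of oil_cooler between 0 and 0.12 m).
It fails at once if the clutch basket is moved more than 30 mm (distance of basket from where it was at the start of the episode above 0.03 m).
It fails at once if the starter motor, a spring or the wrench is moved more than 20 mm (distance of any of starter_motor, wrench from where it was at the start of the episode above 0.02 m or distance of any of spring_a, spring_b from where it was at the start of the episode above 0.02 m).
It also fails if it takes over 51 s, if anything falls off the work surface, if the arm or the gripper's body presses on something with over 40 N, if the wrist force passes 120 N, or if a joint passes its speed limit or range.

## Robot

A 6-joint arm with a two-finger parallel gripper is mounted at the origin on a cart in front of the work surface, level with it; the furniture and walls round the work are solid. World frame = base frame: x ahead of the robot, y to its left, z up, the work surface at z = 0. Lengths are in m, angles in degrees, forces in N, time in s.
With the tool pointing down it reaches from about 0.4 to 0.825 m from the base axis. Payload 7 kg.
Tool frame: the origin (TCP) lies at the very end of the fingers, on their centre line; the grasp point (between the pads) lies 19 mm behind it (ctrl.hold_point_z is the distance from the TCP to the grasp point, in m); z points along the fingers, y is the line along which they close (so a half turn about z gives the same grasp; the last joint's range is limited). The gripper opens to 88 mm and grips with 3 to 60 N. Pads are 19 mm wide; open, the fingers measure 130 mm over their backs; the gripper's body (78 mm by 193 mm) begins 47 mm behind the grasp point.
Start: joints at [79.704, 20.546, 0.682, 0, -70.136, -16.507], TCP at [0.304, 0.602, 0.227] pointing down, gripper open.
Joint ranges: [-176.03, 176.03], [-82.01, 121.73], [-58.28, 71.71], [-173.87, 95.51], [-174.79, -0.11], [-173.66, 173.66]. Speed limits (degrees/s): [136.94, 136.94, 172.46, 180, 180, 180].

## Interface

Orientations are given as [roll, pitch, yaw] about the fixed x, y, z axes, in that order (R = Rz(yaw) Ry(pitch) Rx(roll)).
In Python, from plant import sensors, viewer, workorder, ctrl gives the robot as it stands.
- The arm moves only by the shell command python3 -m pendant 'ROWS'. ROWS is JSON, a list of rows, each a list of 3 entries, a list of its own where there are three numbers: the opening, from -1 (shut) to 1 (fully open), so that 0 is half open, then the shift along the tool's x, y, z in m, then the turn, a rotation vector about the tool's x, y, z in degrees. A call has 1 to 10 rows; each row is the pose to reach, as a shift and turn from the pose commanded when the call began, along the tool's axes at that moment; what a row does not reach only later rows make up. A row lasts 1/12 s, in which the tool goes at most 41.7 mm and 7.16 degrees, less where a joint would pass 70% of its speed; a pose out of reach is approached as far as the arm can. A call with a gripper value outside its range is refused whole. The fingers move at their own pace and stop on an object; the grip force is fixed at half the most. Time passes only in rows, so rows that repeat a pose let the fingers close. It gives the time, the measured TCP pose, the force, the opening and the grip force at its end, in the units of the state.
- sensors.get_obs(): the state, without advancing time (a new reading comes with each control period).
- viewer.snapshot(name): name is "scene" or "top" or "wrist"; returns the picture (480x640x3 uint8, red, green, blue); there is no depth.
- viewer.camera_params(name): a dict with "fx", "fy", "cx", "cy" (pixels), "extrinsics" (4x4, takes a point from world to camera coordinates). Camera axes: x right, y up, looking along -z (the intrinsics and any distortion apply to the point x, -y, -z); pixel columns grow to the right and rows downward; lengths in m; the calibration is good to about 2 mm. A picture is of the moment at which its call begins: read the wrist's pose just before it. camera_params takes no time and is no camera call; for the wrist camera it gives the pose at the moment of the call.
- workorder.close_job(): hands the job in; it is judged then, once.
The state is a dict: "clock": time; "joint_pos": joint angles; "qvel": joint speeds; "tau": joint torques, N m; "tool_pos": TCP position; "orientation": TCP orientation; "force": force on the tool from outside, world axes, zero at the start; "moment": the same for the moment, N m; "opening": finger opening in m; "gripper_force": force on a finger pad.
Only numpy, scipy, OpenCV 4.12 (cv2) and the standard library are available. Lean on these libraries where they do the work, as an engineer would, in place of code of your own. Each camera call takes 0.05 s, during which the arm holds its last target. There are 200 camera calls.

## Working session

There is one attempt and no reset: what is moved stays moved. The work goes in short steps, Python scripts to look and compute and a shell command to move; the robot and the scene stay as the last step left them, time stands still between calls to the robot, and variables do not carry over. Pictures are saved under pics/ and viewed, at most 10 in all, crops included, and the job is handed in when it is done.

```bash
mkdir -p pics; ls
python3 - <<'E'
from plant import sensors, viewer
import cv2,numpy as np
o=sensors.get_obs();print({k:np.round(v,3) if not isinstance(v,str) else v for k,v in o.items()})
for n in("scene","top"):
    cv2.imwrite(f"pics/{n}0.png",viewer.snapshot(n)[...,::-1])
    p=viewer.camera_params(n);print(n,p)
E
```

```text
pics
{'clock': np.float64(0.0), 'joint_pos': array([ 7.9704e+01,  2.0592e+01,  6.3300e-01, -1.9000e-02, -7.0137e+01,
       -1.6507e+01]), 'qvel': array([ 0.056,  0.016,  0.03 ,  0.101,  0.044, -0.005]), 'tau': array([ 2.0000e-03, -5.8272e+01,  2.9305e+01,  6.9970e+00,  7.0000e-03,
       -0.0000e+00]), 'tool_pos': array([0.304, 0.602, 0.226]), 'orientation': array([ 1.79904e+02, -1.00000e-02, -2.68090e+01]), 'force': array([ 0.144, -0.086,  0.12 ]), 'moment': array([0.006, 0.057, 0.014]), 'gripper_force': np.float64(0.0), 'opening': np.float64(0.088)}
scene {'fx': 539.6528473126356, 'fy': 539.6528473126356, 'cx': 315.62534863410787, 'cy': 241.65765566861495, 'extrinsics': array([[-0.5847383 , -0.81118135,  0.0081207 ,  0.40290957],
       [ 0.33772142, -0.23431962,  0.91161316, -0.26682748],
       [-0.73758075,  0.53579766,  0.41096897, -0.71745253],
       [ 0.        ,  0.        ,  0.        ,  1.        ]])}
top {'fx': 458.7164073054653, 'fy': 458.7164073054653, 'cx': 313.8842831636302, 'cy': 241.52228032665204, 'extrinsics': array([[ 0.00851961, -0.99990273,  0.0110432 ,  0.07066942],
       [ 0.99630994,  0.00943117,  0.08530864, -0.5857788 ],
       [-0.08540449,  0.01027565,  0.99629337, -0.99980607],
       [ 0.        ,  0.        ,  0.        ,  1.        ]])}
```

View pics/scene0.png

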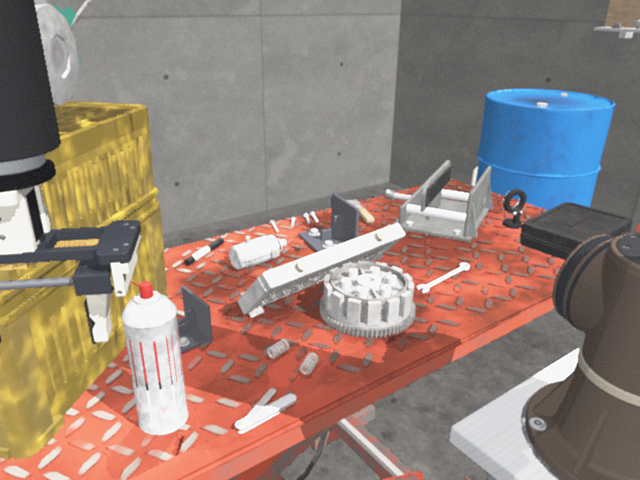

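View pics/top0.png

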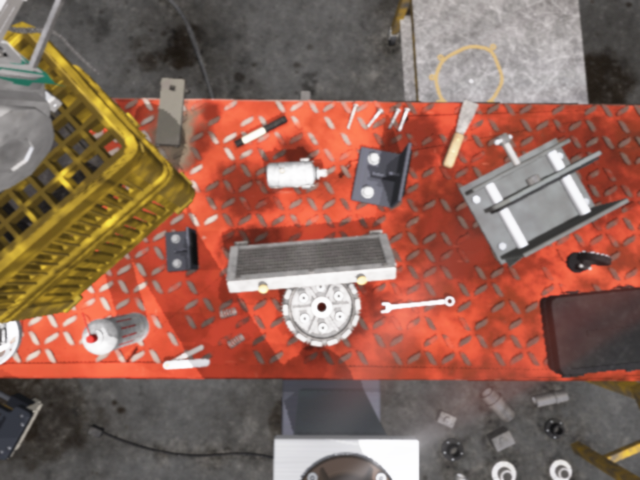

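Top view (image left = world +y, up = +x): the cooler's header is the light strip from (228,285) to (396,272), and the basket is centred at (321,307). Two brackets could be the stop. The small one at (182,252) is left of the cooler. The larger one at (380,175) lies beyond it and faces right. The small one fits. I'll confirm it in an enlarged crop.

Run:
```python
import cv2
a=cv2.imread("pics/top0.png")[215:325,155:415]
cv2.imwrite("pics/crop1.png",cv2.resize(a,None,fx=3,fy=3,interpolation=cv2.INTER_CUBIC))
```

```text
(no output)
```

View pics/crop1.png

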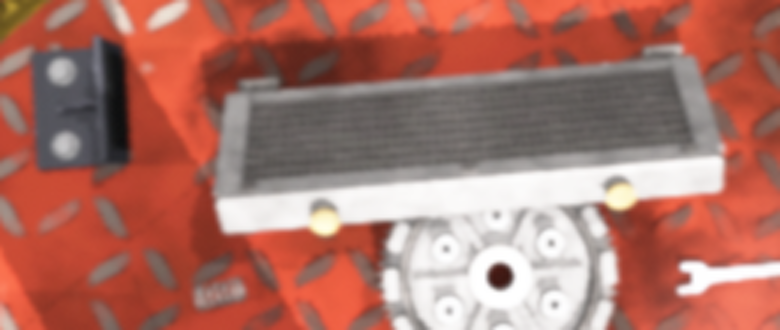

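The crop confirms it: the small bracket has its black pad facing right towards the cooler, with pad top corners near (197,235) and (198,268). The header's robot-side upper edge runs from (231,292) to (396,278). Next I cast rays to get positions.

```bash
cat > h.py <<'E'
import numpy as np
from plant import viewer
def ray(name,u,v,z):
    p=viewer.camera_params(name);E=p["extrinsics"];R,t=E[:3,:3],E[:3,3]
    d=R.T@np.array([(u-p["cx"])/p["fx"],-(v-p["cy"])/p["fy"],-1]);c=-R.T@t
    return c+d*(z-c[2])/d[2]
def proj(name,P):
    p=viewer.camera_params(name);E=p["extrinsics"];q=E[:3,:3]@P+E[:3,3]
    return p["cx"]-p["fx"]*q[0]/q[2],p["cy"]+p["fy"]*q[1]/q[2]
E
python3 - <<'E'
from h import *
for n,u,v,z in [("edgeL",231,292.3,.1),("edgeR",395.7,277.7,.1),("backL",228.3,280.7,.1206),("backR",395,267.7,.1206),("footL0",236,244,.032),("footL1",248,243,.032),("footR0",370,231,.032),("footR1",382,230,.032),("padA",197,235,.062),("padB",198,268.3,.062),("basket",321.5,307,.069),("wrA",385,308,.008),("wrB",452,300,.008),("springA",228,312,.02)]:
    P=ray("top",u,v,z);print(n,P.round(3))
for z in(.08,.1,.12):  # scene check of the edge corners
    print([np.round(proj("scene",ray("top",u,v,z))) .tolist() for u,v in((231,292.3),(395.7,277.7))])
E
```

```text
edgeL [0.473 0.245 0.1  ]
edgeR [ 0.506 -0.092  0.1  ]
backL [0.496 0.248 0.121]
backR [ 0.525 -0.087  0.121]
footL0 [0.577 0.248 0.032]
footL1 [0.58  0.222 0.032]
footR0 [ 0.609 -0.049  0.032]
footR1 [ 0.612 -0.075  0.032]
padA [0.594 0.328 0.062]
padB [0.522 0.323 0.062]
basket [0.443 0.059 0.069]
wrA [ 0.438 -0.085  0.008]
wrB [ 0.457 -0.236  0.008]
springA [0.427 0.264 0.02 ]
[[271.0, 297.0], [406.0, 242.0]]
[[272.0, 286.0], [406.0, 233.0]]
[[274.0, 275.0], [405.0, 225.0]]
```

Measured: the cooler's yaw is about 5.6°. The header edge middle is (0.490, 0.077, 0.10), the heel about (0.56, 0.084), and the pad centre (0.558, 0.326). The plan is to push with open fingers at z ≈ 0.085, above the basket.

```bash
python3 -m pendant '[[1,[0,0,-0.08],[0,0,0]],[1,[0,0,-0.08],[0,0,0]],[1,[0.19,0.20,-0.08],[0,0,-32.4]],[1,[0.19,0.20,-0.08],[0,0,-32.4]],[1,[0.19,0.20,-0.08],[0,0,-32.4]],[1,[0.19,0.20,-0.08],[0,0,-32.4]],[1,[0.19,0.20,-0.08],[0,0,-32.4]],[1,[0.19,0.20,-0.08],[0,0,-32.4]],[1,[0.19,0.20,-0.08],[0,0,-32.4]],[1,[0.19,0.20,-0.08],[0,0,-32.4]]]'
```

```text
clock: 0.93
tool_pos: [0.3843, 0.334, 0.3072]
orientation: [-180.0, -0.0, 5.4]
force: [-0.6, 0.4, 0.0]
opening: 0.0879
gripper_force: 0.0
```

```bash
python3 -m pendant '[[1,[0.05,0.27,0],[0,0,0]],[1,[0.05,0.27,0],[0,0,0]],[1,[0.05,0.27,0],[0,0,0]],[1,[0.05,0.27,0],[0,0,0]],[1,[0.05,0.27,0],[0,0,0]],[1,[0.05,0.27,0],[0,0,0]],[1,[0.05,0.27,0],[0,0,0]],[1,[0.04,0.27,0.04],[0,0,0]],[1,[0.04,0.27,0.08],[0,0,0]],[1,[0.04,0.27,0.12],[0,0,0]]]'
```

```text
clock: 1.77
tool_pos: [0.4498, 0.0728, 0.1857]
orientation: [-179.9, -0.1, 5.5]
force: [0.3, 1.2, -0.7]
opening: 0.0879
gripper_force: 0.0
```

```bash
python3 -m pendant '[[1,[0,0,0.03],[0,0,0]],[1,[0,0,0.06],[0,0,0]],[1,[0,0,0.08],[0,0,0]],[1,[0,0,0.095],[0,0,0]],[1,[0,0,0.102],[0,0,0]],[1,[0,0,0.102],[0,0,0]],[1,[0,0,0.102],[0,0,0]]]'
python3 - <<'E'
from plant import viewer
import cv2
cv2.imwrite("pics/s2.png",viewer.snapshot("scene")[180:380,180:480,::-1].repeat(2,0).repeat(2,1))
E
```

```text
clock: 2.35
tool_pos: [0.4501, 0.0736, 0.0848]
orientation: [180.0, 0.0, 5.6]
force: [-0.4, -0.1, 1.1]
opening: 0.0875
gripper_force: 0.0
```

View pics/s2.png

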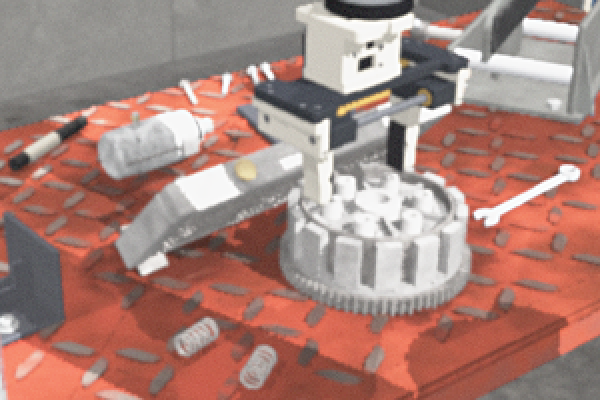

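Both fingers stand clear above the basket at about (315,185) and (400,150), on the robot side of the header. I'll push slowly along tool +x.

```bash
python3 -m pendant '[[1,[0.006,0,0],[0,0,0]],[1,[0.012,0,0],[0,0,0]],[1,[0.018,0,0],[0,0,0]],[1,[0.023,0,0],[0,0,0]],[1,[0.028,0,0],[0,0,0]],[1,[0.033,0,0],[0,0,0]],[1,[0.038,0,0],[0,0,0]],[1,[0.042,0,0],[0,0,0]],[1,[0.046,0,0],[0,0,0]],[1,[0.05,0,0],[0,0,0]]]'
```

```text
clock: 3.23
tool_pos: [0.5003, 0.0784, 0.0846]
orientation: [-180.0, -0.0, 5.6]
force: [-1.0, 0.2, 0.2]
opening: 0.0879
gripper_force: 0.6
```

```bash
python3 -m pendant '[[1,[0.003,0,0],[0,0,0]],[1,[0.006,0,0],[0,0,0]],[1,[0.009,0,0],[0,0,0]],[1,[0.011,0,0],[0,0,0]],[1,[0.013,0,0],[0,0,0]],[1,[0.015,0,0],[0,0,0]],[1,[0.016,0,0],[0,0,0]],[1,[0.016,0,0],[0,0,0]]]'
python3 - <<'E'
from plant import viewer
import cv2
cv2.imwrite("pics/s3.png",viewer.snapshot("scene")[180:380,180:480,::-1].repeat(2,0).repeat(2,1))
E
```

```text
clock: 3.9
tool_pos: [0.5159, 0.0799, 0.0846]
orientation: [180.0, -0.0, 5.6]
force: [-0.3, -0.3, 0.2]
opening: 0.0876
gripper_force: 0.0
```

View pics/s3.png

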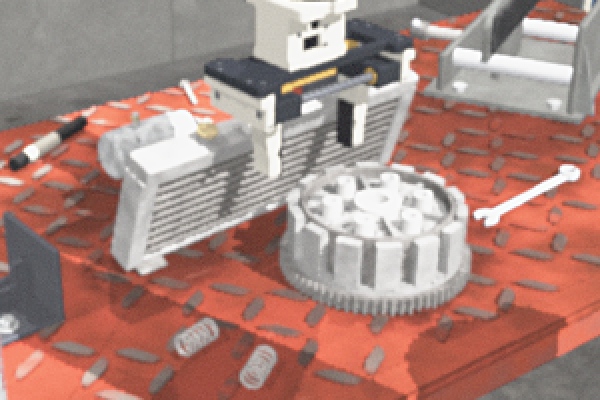

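The cooler is now nearly up, its end plate still leaning about 20° towards the robot and the basket unmoved. I'll push on gently.

```bash
python3 -m pendant '[[1,[0.002,0,0],[0,0,0]],[1,[0.004,0,0],[0,0,0]],[1,[0.006,0,0],[0,0,0]],[1,[0.008,0,0],[0,0,0]],[1,[0.01,0,0],[0,0,0]],[1,[0.012,0,0],[0,0,0]],[1,[0.012,0,0],[0,0,0]],[1,[0.012,0,0],[0,0,0]],[1,[0.012,0,0],[0,0,0]],[1,[0.012,0,0],[0,0,0]]]'
python3 - <<'E'
from plant import viewer
import cv2
cv2.imwrite("pics/s4.png",viewer.snapshot("scene")[180:380,180:480,::-1].repeat(2,0).repeat(2,1))
cv2.imwrite("pics/t4.png",viewer.snapshot("top")[...,::-1])
E
```

```text
clock: 4.78
tool_pos: [0.5275, 0.081, 0.0846]
orientation: [180.0, 0.0, 5.6]
force: [-0.8, -1.1, -0.3]
opening: 0.0881
gripper_force: 0.0
```

View pics/s4.png

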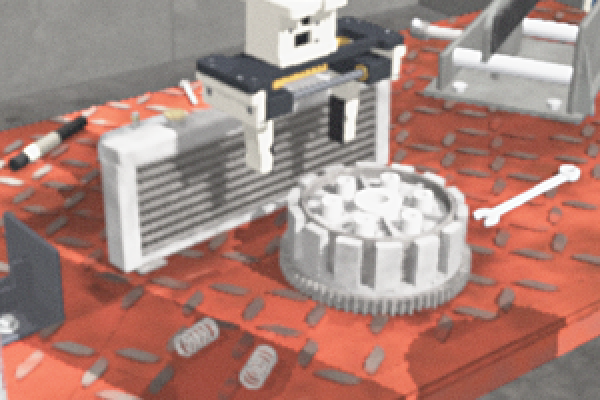

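The cooler stands upright, clear of the fingers. I'll retreat and measure the standing pose from above.

```bash
python3 -m pendant '[[1,[-0.04,0,0],[0,0,0]],[1,[-0.04,0,-0.04],[0,0,0]],[1,[-0.04,0,-0.08],[0,0,0]],[1,[-0.04,0,-0.12],[0,0,0]],[1,[-0.04,0.04,-0.15],[0,0,0]],[1,[-0.04,0.08,-0.16],[0,0,0]],[1,[-0.04,0.12,-0.16],[0,0,0]],[1,[-0.04,0.16,-0.16],[0,0,0]],[1,[-0.04,0.2,-0.16],[0,0,0]],[1,[-0.04,0.24,-0.16],[0,0,0]]]'
python3 - <<'E'
from plant import viewer,sensors
import cv2
print(sensors.get_obs()["joint_pos"].round(1))
a=viewer.snapshot("top")[...,::-1]
cv2.imwrite("pics/t5.png",a)
cv2.imwrite("pics/c5.png",cv2.resize(a[205:325,155:415],None,fx=3,fy=3,interpolation=cv2.INTER_CUBIC))
E
```

```text
clock: 5.72
tool_pos: [0.5109, -0.1632, 0.2451]
orientation: [-180.0, -0.1, 5.6]
force: [1.7, 0.5, 0.1]
opening: 0.0876
gripper_force: 0.0
[  3.2   6.7 -15.2  -0.  -68.   92.4]
```

View pics/c5.png

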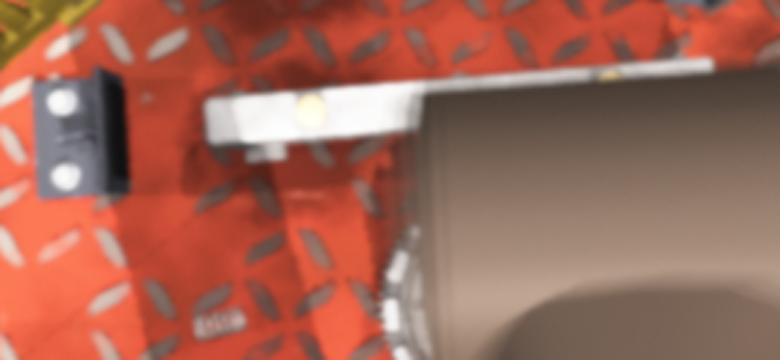

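The crop shows the header standing, with its left end at crop (207,100)–(207,143) and its far right corner at (712,60). The stop and spring haven't moved.

Run:
```python
from h import *
B=ray("top",224,238.3,.123);F=ray("top",224,252.7,.123);R=ray("top",392.3,225,.123)
d=(B-R)[:2];L=np.hypot(*d);d/=L;n=np.array([d[1],-d[0]])
print(B,F,R,L,"yaw",np.degrees(np.arctan2(-d[0],d[1])))
w=(B-F)[:2]@n;print("w",w)
cR=R[:2]-.016*n;cL=B[:2]-.016*n
print("right end",cR,"left",cL,"d",d)
pa=ray("top",197,235,.062)[:2];pb=ray("top",198,268.3,.062)[:2];pm=(pa+pb)/2
print("along",(pm-cL)@d,"lat",(pm-cL)@n)
```

```text
[0.58148984 0.2581155  0.123     ] [0.55243514 0.25738315 0.123     ] [ 0.61182507 -0.08180818  0.123     ] 0.34127457422563245 yaw 5.099639517700858
w 0.029004793375703913
right end [ 0.5958884  -0.08323039] left [0.56555318 0.25669329] d [-0.08888803  0.99604162]
along 0.0690937091276096 lat -0.0015165289855732416
```

```bash
python3 -m pendant '[[-1,[0.091,-0.021,0],[0,0,90.5]],[-1,[0.091,-0.021,0],[0,0,90.5]],[-1,[0.091,-0.021,0],[0,0,90.5]],[-1,[0.091,-0.021,0],[0,0,90.5]],[-1,[0.091,-0.021,0],[0,0,90.5]],[-1,[0.091,-0.021,0],[0,0,90.5]],[-1,[0.091,-0.021,0],[0,0,90.5]],[-1,[0.091,-0.021,0],[0,0,90.5]],[-1,[0.091,-0.021,0],[0,0,90.5]],[-1,[0.091,-0.021,0],[0,0,90.5]]]'; python3 -c "
from plant import sensors;print(sensors.get_obs()['joint_pos'].round(1))"
```

```text
clock: 6.6
tool_pos: [0.5995, -0.1314, 0.2444]
orientation: [180.0, 0.0, -66.4]
force: [-0.1, -0.2, -0.1]
opening: 0.0264
gripper_force: 0.0
[  5.8  14.2  -5.9  -0.  -69.9  17.8]
```

```bash
python3 -m pendant '[[-1,[0,0,0],[0,0,18.9]],[-1,[0,0,0],[0,0,18.9]],[-1,[0,0,0],[0,0,18.9]],[-1,[0,0,0.04],[0,0,18.9]],[-1,[0,0,0.08],[0,0,18.9]],[-1,[0,0,0.11],[0,0,18.9]],[-1,[0,0,0.14],[0,0,18.9]],[-1,[0,0,0.16],[0,0,18.9]],[-1,[0,0,0.172],[0,0,18.9]],[-1,[0,0,0.172],[0,0,18.9]]]'
python3 - <<'E'
from plant import viewer
import cv2
cv2.imwrite("pics/s6.png",viewer.snapshot("scene")[150:350,180:480,::-1].repeat(2,0).repeat(2,1))
E
```

```text
clock: 7.43
tool_pos: [0.5974, -0.1314, 0.0692]
orientation: [179.7, 0.0, -85.0]
force: [-2.1, -0.4, -0.8]
opening: 0.0005
gripper_force: 0.0
```

View pics/s6.png

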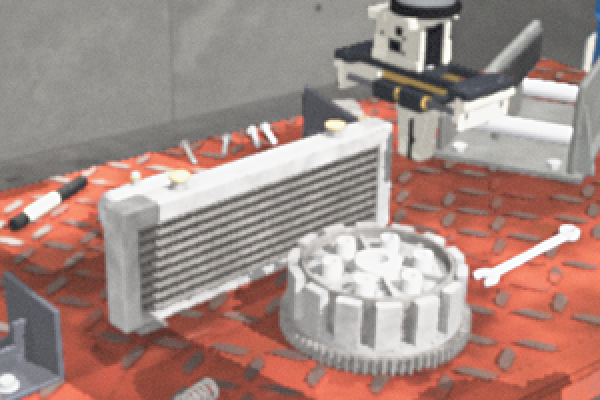

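The fingers are closed just beyond the cooler's right-hand end, near (415,130) in the picture, and nothing is touching. I'll push along tool −x.

```bash
python3 -m pendant '[[-1,[-0.01,0,0],[0,0,0]],[-1,[-0.02,0,0],[0,0,0]],[-1,[-0.027,0,0],[0,0,0]],[-1,[-0.032,0,0],[0,0,0]],[-1,[-0.037,0,0],[0,0,0]],[-1,[-0.042,0,0],[0,0,0]],[-1,[-0.047,0,0],[0,0,0]],[-1,[-0.052,0,0],[0,0,0]],[-1,[-0.056,0,0],[0,0,0]],[-1,[-0.06,0,0],[0,0,0]]]'
```

```text
clock: 8.32
tool_pos: [0.595, -0.0721, 0.0738]
orientation: [-179.9, -0.1, -84.9]
force: [0.3, -6.3, 3.3]
opening: 0.0002
gripper_force: 3.0
```

```bash
python3 -m pendant '[[-1,[-0.004,0,0],[0,0,0]],[-1,[-0.008,0,0],[0,0,0]],[-1,[-0.012,0,0],[0,0,0]],[-1,[-0.016,0,0],[0,0,0]],[-1,[-0.019,0,0],[0,0,0]],[-1,[-0.022,0,0],[0,0,0]],[-1,[-0.025,0,0],[0,0,0]],[-1,[-0.027,0,0],[0,0,0]],[-1,[-0.028,0,0],[0,0,0]],[-1,[-0.028,0,0],[0,0,0]]]'
python3 - <<'E'
from plant import viewer
import cv2
a=viewer.snapshot("top")[205:325,155:415,::-1]
cv2.imwrite("pics/c7.png",cv2.resize(a,None,fx=3,fy=3,interpolation=cv2.INTER_CUBIC))
E
```

```text
clock: 9.15
tool_pos: [0.5924, -0.0441, 0.0737]
orientation: [-179.9, -0.0, -84.9]
force: [0.8, -5.4, 2.3]
opening: 0.0005
gripper_force: 2.3
```

View pics/c7.png

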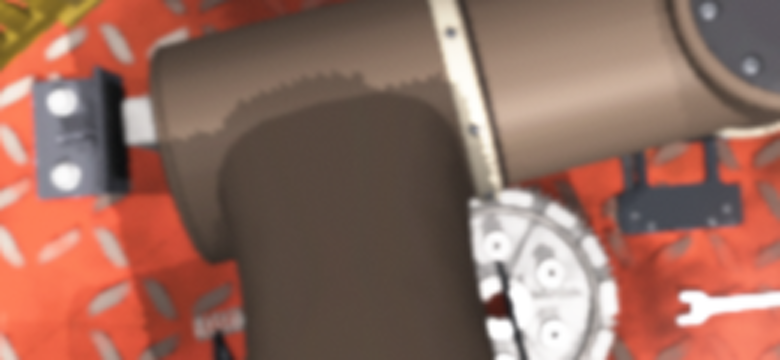

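The cooler's end now nearly meets the pad, at about (125,120) in the crop. I'll creep until the force climbs.

```bash
python3 -m pendant '[[-1,[-0.0015,0,0],[0,0,0]],[-1,[-0.003,0,0],[0,0,0]],[-1,[-0.0045,0,0],[0,0,0]],[-1,[-0.006,0,0],[0,0,0]],[-1,[-0.006,0,0],[0,0,0]]]'
```

```text
clock: 9.62
tool_pos: [0.5919, -0.0382, 0.0735]
orientation: [-179.9, -0.0, -84.9]
force: [1.5, -5.9, 3.8]
opening: 0.0008
gripper_force: 2.7
```

```bash
python3 -m pendant '[[-1,[-0.001,0,0],[0,0,0]],[-1,[-0.002,0,0],[0,0,0]],[-1,[-0.003,0,0],[0,0,0]],[-1,[-0.004,0,0],[0,0,0]],[-1,[-0.004,0,0],[0,0,0]]]'
```

```text
clock: 10.03
tool_pos: [0.5915, -0.0343, 0.0734]
orientation: [-179.9, -0.0, -84.9]
force: [-0.5, -5.2, 4.3]
opening: 0.0001
gripper_force: 2.8
```

```bash
python3 -m pendant '[[-1,[-0.001,0,0],[0,0,0]],[-1,[-0.002,0,0],[0,0,0]],[-1,[-0.003,0,0],[0,0,0]],[-1,[-0.003,0,0],[0,0,0]]]'
```

```text
clock: 10.37
tool_pos: [0.5912, -0.0313, 0.0734]
orientation: [-179.9, -0.0, -84.9]
force: [0.7, -5.9, 4.1]
opening: 0.0006
gripper_force: 2.8
```

```bash
python3 -m pendant '[[-1,[-0.001,0,0],[0,0,0]],[-1,[-0.002,0,0],[0,0,0]],[-1,[-0.003,0,0],[0,0,0]],[-1,[-0.003,0,0],[0,0,0]]]'
```

```text
clock: 10.7
tool_pos: [0.5908, -0.0283, 0.0734]
orientation: [-179.9, -0.0, -84.9]
force: [-0.4, -5.0, 4.4]
opening: 0.0009
gripper_force: 2.8
```

```bash
python3 -m pendant '[[-1,[-0.001,0,0],[0,0,0]],[-1,[-0.002,0,0],[0,0,0]],[-1,[-0.003,0,0],[0,0,0]],[-1,[-0.003,0,0],[0,0,0]]]'
```

```text
clock: 11.03
tool_pos: [0.5905, -0.0253, 0.0733]
orientation: [-179.9, -0.0, -84.9]
force: [1.2, -5.5, 3.4]
opening: -0.0
gripper_force: 2.7
```

```bash
python3 -m pendant '[[-1,[-0.001,0,0],[0,0,0]],[-1,[-0.002,0,0],[0,0,0]],[-1,[-0.003,0,0],[0,0,0]],[-1,[-0.003,0,0],[0,0,0]]]'
```

```text
clock: 11.37
tool_pos: [0.5901, -0.0244, 0.0734]
orientation: [180.0, -0.2, -84.9]
force: [3.4, -16.8, 3.0]
opening: 0.0004
gripper_force: 8.4
```

The force jumped to 17 N, so the cooler is against the stop. I'll back off straight, then rise and check.

```bash
python3 -m pendant '[[-1,[0.002,0,0],[0,0,0]],[-1,[0.006,0,0],[0,0,0]],[-1,[0.02,0,0],[0,0,0]],[-1,[0.05,0,0],[0,0,0]],[-1,[0.07,0,-0.03],[0,0,0]],[-1,[0.09,0,-0.07],[0,0,0]],[-1,[0.11,0,-0.11],[0,0,0]],[-1,[0.14,0.0,-0.13],[0,0,0]],[-1,[0.18,0.0,-0.13],[0,0,0]],[-1,[0.18,0.0,-0.13],[0,0,0]]]'
python3 - <<'E'
from plant import viewer
import cv2,numpy as np
a=viewer.snapshot("top")[205:325,155:415,::-1]; b=viewer.snapshot("scene")[190:370,120:450,::-1]
a=cv2.resize(a,(650,300),interpolation=cv2.INTER_CUBIC);b=cv2.resize(b,(550,300),interpolation=cv2.INTER_CUBIC)
c=np.zeros((600,650,3),np.uint8);c[:300]=a;c[300:,:550]=b
cv2.imwrite("pics/c9.png",c)
E
```

```text
clock: 12.2
tool_pos: [0.6068, -0.2066, 0.2047]
orientation: [-179.8, -0.1, -85.1]
force: [-0.1, 0.9, -0.6]
opening: 0.0005
gripper_force: 0.0
```

View pics/c9.png

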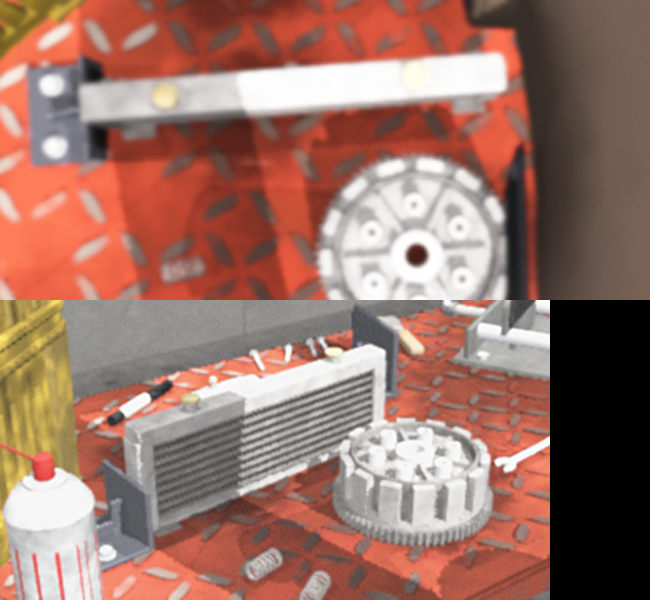

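The cooler stands upright with its left end against the pad at about (85,100) in the top half. It is central on the pad, and the basket, springs and wrench are in place. The robot is clear, so I'm handing in.

```bash
python3 -c "
from plant import workorder;print(workorder.close_job())"
```

```text
the job is handed in; nothing more can be done
None
```

The oil cooler stands upright with its left end against the small stop's rubber pad and nothing else visibly moved; I handed the job in with the robot clear at about 12 s, and no verdict was returned.

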